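Put up a claw bracket and lay the ware board

ROBOT

A 7-joint arm with a two-finger parallel gripper is mounted at the origin on a cart in front of the work surface, level with it; the furniture and walls round the work are solid. World frame = base frame: x ahead of the robot, y to its left, z up, the work surface at z = 0. Lengths are in m, angles in rad, forces in N, time in s.
With the tool pointing down it reaches from about 0.4 to 0.9 m from the base axis. Payload 5.5 kg.
Tool frame: the origin (TCP) lies midway between the tips of the shut fingers; the grasp point (between the pads) lies 19 mm behind it; z points along the fingers, y is the line along which they close (so a half turn about z gives the same grasp; the last joint's range is limited). The gripper opens to 85 mm and grips with 20 to 120 N. Pads are 22 mm wide; open, the fingers measure 114 mm over their backs; the gripper's body (76 mm by 85 mm) begins 54 mm behind the grasp point. The pads swing forward as they close: fully open they stand 13 mm farther back than shut.
Start: joints at [-0.922, 0.501, -0.427, 1.55, 0.221, 1.138, -0.21], TCP at [0.245, 0.602, 0.231] pointing down, gripper open.
Joint ranges: [-2.88, 2.88], [-0.31, 2.03], [-1.54, 1.56], [0.2, 2.42], [-1.41, 4.55], [0.19, 2.02], [-2.57, 2.57]. Speed limits (rad/s): [2.57, 2.57, 3.14, 3.14, 3.14, 3.14, 3.14].

INTERFACE

Orientations are given as a unit quaternion [x, y, z, w].
In Python, from cell import monitor, optics, job_done gives the robot as it stands.
- The arm moves only by the shell command python3 -m crank 'ROWS'. ROWS is JSON, a list of rows, each a list of 3 entries, a list of its own where there are three numbers: the finger opening in m, from 0 to 0.0854, then the shift along the tool's x, y, z in m, then the turn, a rotation vector about the tool's x, y, z in units of 5 degrees (1.0 is 5 degrees). In form: [[gripper, [dx, dy, dz], [ax, ay, az]], ...]. A call has 1 to 8 rows; each row is the pose to reach, as a shift and turn from the pose commanded when the call began, along the tool's axes at that moment; what a row does not reach only later rows make up. A row lasts 1/12 s, in which the tool goes at most 41.7 mm and 7.16 degrees, less where a joint would pass 70% of its speed; a pose out of reach is approached as far as the arm can. A call with a gripper value outside its range is refused whole. The fingers move at their own pace and stop on an object; the grip force is fixed at half the most. Time passes only in rows, so rows that repeat a pose let the fingers close. It gives the time, the measured TCP pose, the force, the opening and the grip force at its end, in the units of the state.
- monitor.sense(): the state, without advancing time (a new reading comes with each control period).
- optics.grab_frame(name): name is "scene" or "top" or "wrist"; returns (picture, depth): 480x640x3 uint8, blue, green, red; 480x640 float32, m along the optical axis (not along the pixel's ray), 0 where there is no reading.
- optics.camera_model(name): a dict with "K" (3x3 intrinsics, pixels), "D" ([k1, k2, p1, p2, k3] as OpenCV has them; the pictures are not rectified), "extrinsics" (4x4, takes a point from world to camera coordinates); the wrist camera has in their place "hand_eye" (4x4, takes a point from camera to tool coordinates, whose origin is the TCP and whose axes are the flange's). Camera axes: x right, y up, looking along -z (the intrinsics and any distortion apply to the point x, -y, -z); pixel columns grow to the right and rows downward; lengths in m; the calibration is good to about 2 mm. A picture is of the moment at which its call begins: read the wrist's pose just before it. camera_model takes no time and is no camera call.
- job_done(): hands the job in; it is judged then, once.
The state is a dict: "t": time; "joints": joint angles; "qvel": joint speeds; "joint_efforts": joint torques, N m; "eef_pos": TCP position; "tool_rot": TCP orientation; "ft_force": force on the tool from outside, world axes, zero at the start; "wrist_torque": the same for the moment, N m; "finger_gap": opening from 0.0 (shut) to 1.0 (fully open); "finger_force": force on a finger pad.
Only numpy, scipy, OpenCV 4.12 (cv2) and the standard library are available. Lean on these libraries where they do the work, as an engineer would, in place of code of your own. Each camera call takes 0.05 s, during which the arm holds its last target. There are 200 camera calls.

TASK

Put the loose bracket up on the empty right-hand post, level with its mate on the left: hook both claws into the slots, then press it down until both brass tongues snap out above the claws. The posts' exact height is not known: feel for the slots and never push or press harder than 20 N, or the strip bends. Then lay the plywood board flat across the two brackets, centred between the posts, and leave the other things alone.

Things in the scene. Friction and masses are not known exactly. Their poses are not given: they have to be found in the camera images.
- stand: Two-post slotted stand, fixed. Origin at bench level midway between the posts, in the plane of their front faces; x points away from the robot into the posts, y left, z up. Foot plate 105x200x10 mm, x -70 to 35 mm. Grey hollow posts 30 mm wide, 27 deep at y = +80 mm (a bracket like the loose one is up on it) and y = -80 mm (empty), tops at z = 217 mm, joined behind by a bar at z = 198 mm.
- slot (a point): Middle of the lower edge of the empty post's lowest slot (stand frame x 0, y -80, z 94 mm), for posts in mid height. Slots: 7 mm wide, 18 high, lower edges at z = 94, 136, 178 mm, strip 3 mm thick. Both posts together were clamped up to 14 mm lower or higher than mid; that is not reported, and all heights of posts, slots and left bracket shift with it. They stay so.
- seat (a point): Fixed to the stand's foot, axes as the stand's, at x -60, y -80, z 80 mm in its frame: where the loose bracket's origin lies when it is fully down in the lower two slots of the empty post, level with the left one, axes parallel to the stand's; for posts in mid height (true height up to 14 mm lower or higher).
- bracket: Loose dark steel bracket, about 250 g, standing on its underside. Origin at the underside below the point to grip; x along the arm towards the claws, z up. Arm: tube 20 mm wide (y), z 0 to 30 mm, x -58 to 56 mm; black end cap to x -63, z 40 mm. Head plate 26 mm wide, 72 high, back face at x = 60 mm; 4 mm thick gusset from x 34 mm on the arm's top up to z 58 mm at the head.
- claw (a point): Root of the lower claw on the head's back face, under its neck: bracket x 60, y 0, z 14 mm; the upper claw is 42 mm higher. Claw 4 mm wide: neck 6 mm high, 11.5 mm long; a lip hangs 8 mm below it, starting 4.3 mm behind the face. The 14 mm high claw enters an 18 mm slot if the bracket is 8 to 12 mm above its seated height; pushed in till the head meets the strip, it goes down onto the slot's edge.
- tongue_low (a joint): Sprung brass tongue in the empty post's lowest slot, m: 0 = out, 0.007 to 0.011 while a claw pushes it in. Spans 7.6 to 16.5 mm above the slot's lower edge and snaps out over the neck once the bracket is within 1.6 mm of fully down. The two tongues push back with 6 to 8 N together; pressing down takes 4 to 10 N until they snap, then the bracket stands hard on the slots.
- tongue_high (a joint): The same kind of tongue in the middle slot of the empty post: 0 = out, grows in m as a claw pushes it in. Pressing at the grip point, 60 mm out, levers the claws: the strip bears about 2.3 times the hand's force, and bends at 60 N, about 25 N of hand force.
- board: Plywood ware board 60x200x18 mm (x, y, z), about 160 g, lying flat; origin at the centre of its underside, y along its length. Across the brackets its underside lies 30 mm above their undersides, 110 mm above the bench with the posts in mid height (14 mm lower to 14 mm higher). The arms carry it from the head plates to the end caps, 114 mm.
- slip_trailer: Cream rubber bulb with a nozzle, 34x34x58 mm, bystander; origin under its centre.
- red_pot: Square red pot, 110x112x108 mm, bystander behind the stand; origin under its centre.
- mug: Orange mug, 124x85x120 mm, bystander; origin under its centre.

How it is judged:
By the outcome, as a careful person would: the job done as asked, in the order asked, and still so for the second after the job is handed in, with the robot touching nothing.
It also fails if it takes over 64 s, if anything falls off the work surface, if the arm or the gripper's body presses on something with over 40 N, if the wrist force passes 120 N, or if a joint passes its speed limit or range.

## Working session

There is one attempt and no reset: what is moved stays moved. The work goes in short steps, Python scripts to look and compute and a shell command to move; the robot and the scene stay as the last step left them, time stands still between calls to the robot, and variables do not carry over. Pictures are saved under pics/ and viewed, at most 10 in all, crops included, and the job is handed in when it is done.

```bash
ls; mkdir -p pics; python3 - <<'E'
from cell import monitor, optics
import cv2, numpy as np
s=monitor.sense(); print(s)
for n in ("scene","top"):
    p,d=optics.grab_frame(n); cv2.imwrite(f"pics/{n}0.png",p); np.savez(f"pics/{n}0.npz",p=p,d=d)
    m=optics.camera_model(n); print(n,m)
print(optics.camera_model("wrist"))
E
```

```text
pics
{'t': 0.0, 'joints': array([-0.92178658,  0.50185595, -0.42676177,  1.55141649,  0.22078412,
        1.13831271, -0.21030262]), 'qvel': array([-0.00020956, -0.0004426 , -0.00015522, -0.00017283, -0.00040472,
        0.00077502, -0.00037227]), 'joint_efforts': array([ 8.81756241e-04, -5.69512439e+01, -5.81612527e+00, -2.80944264e+01,
        1.03883108e-02,  1.17749115e-02,  1.94396222e-05]), 'eef_pos': array([0.24439932, 0.6015672 , 0.23026561]), 'tool_rot': array([ 1.91704183e-01,  9.81452272e-01, -9.46050647e-04, -2.20344163e-04]), 'ft_force': array([0.23593459, 0.99226628, 0.00917346]), 'wrist_torque': array([-0.04179524,  0.01387253, -0.00322098]), 'finger_force': 0.0, 'finger_gap': 1.0003854172111457}
scene {'K': array([[622.24734407,   0.        , 318.7488212 ],
       [  0.        , 622.24734407, 238.26331753],
       [  0.        ,   0.        ,   1.        ]]), 'D': array([-0.02049686,  0.        ,  0.        ,  0.        ,  0.        ]), 'extrinsics': array([[ 0.63340903, -0.77380908,  0.00353733, -0.49766496],
       [ 0.3975131 ,  0.32930346,  0.85647099, -0.23350019
[... 519 characters left out ...]
73,  0.01512814,  0.97960375, -1.22437426],
       [ 0.        ,  0.        ,  0.        ,  1.        ]])}
{'K': array([[395.25988658,   0.        , 324.60186833],
       [  0.        , 395.25988658, 237.19073656],
       [  0.        ,   0.        ,   1.        ]]), 'D': array([-0.07548943,  0.        ,  0.        ,  0.        ,  0.        ]), 'hand_eye': array([[ 3.57367966e-04,  9.58607785e-01,  2.84729673e-01,
         7.22644040e-02],
       [ 9.99998666e-01,  1.11292347e-04, -1.62980273e-03,
         2.21522124e-04],
       [-1.59402982e-03,  2.84729876e-01, -9.58606466e-01,
        -1.43684703e-01],
       [ 0.00000000e+00,  0.00000000e+00,  0.00000000e+00,
         1.00000000e+00]])}
```

View pics/top0.png

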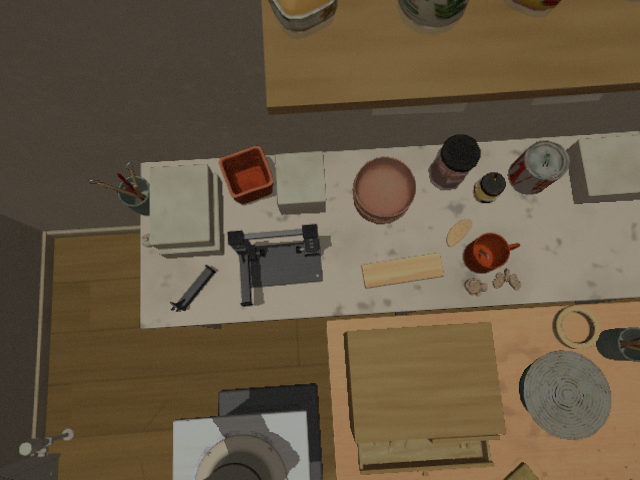

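View pics/scene0.png

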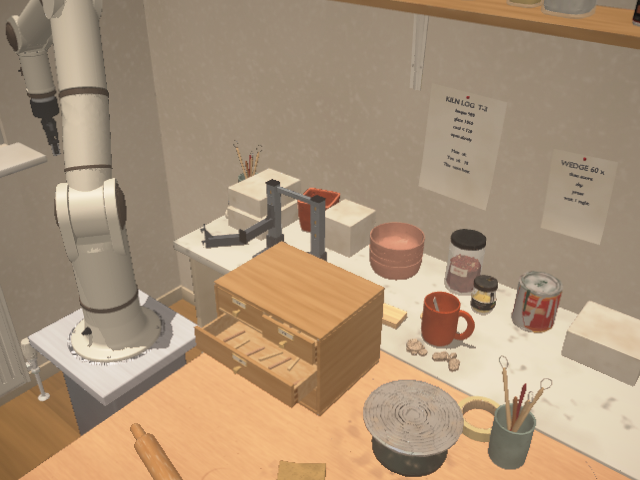

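The top view shows the stand (left post around (243,240) with its bracket, empty post at (310,235)), the loose bracket at (193,288) with its claws at the lower left, the board at (402,270), the mug at (487,253) and the red pot at (247,175). The slip trailer isn't obvious yet. The scene view shows the bracket standing on the bench near (225,238).

```bash
cat > h.py <<'E'
import numpy as np, cv2
from scipy.spatial.transform import Rotation as R
from cell import monitor, optics
def T_cw(n,s=None):           # camera -> world
    m=optics.camera_model(n)
    if n!="wrist": return np.linalg.inv(m["extrinsics"]),m
    T=np.eye(4); T[:3,:3]=R.from_quat(s["tool_rot"]).as_matrix(); T[:3,3]=s["eef_pos"]
    return T@m["hand_eye"],m
def rays(n,uv,s=None):
    T,m=T_cw(n,s)
    q=cv2.undistortPoints(np.asarray(uv,float).reshape(-1,1,2),m["K"],m["D"]).reshape(-1,2)
    d=np.c_[q[:,0],-q[:,1],-np.ones(len(q))]@T[:3,:3].T   # scaled: depth 1
    return T[:3,3],d
def onplane(n,uv,z,s=None):
    o,d=rays(n,uv,s); return o+d*((z-o[2])/d[:,2])[:,None]
def cloud(n,depth,s=None):
    v,u=np.mgrid[:480,:640]; o,d=rays(n,np.c_[u.ravel(),v.ravel()],s)
    return (o+d*depth.reshape(-1,1)).reshape(480,640,3)
def snap(n,tag):
    s=monitor.sense(); p,d=optics.grab_frame(n)
    cv2.imwrite(f"pics/{tag}.png",p); np.savez(f"pics/{tag}.npz",p=p,d=d,q=s["tool_rot"],e=s["eef_pos"]); return s,p,d
def proj(n,X,s=None):
    T,m=T_cw(n,s); T=np.linalg.inv(T); c=np.asarray(X,float).reshape(-1,3)@T[:3,:3].T+T[:3,3]
    c=c*[1,-1,-1]; return cv2.projectPoints(c,np.zeros(3),np.zeros(3),m["K"],m["D"])[0].reshape(-1,2)
E
python3 - <<'E'
from h import *
f=np.load("pics/top0.npz"); p,d=f["p"],f["d"]; C=cloud("top",d)
cv2.imwrite("pics/crop0.png",cv2.resize(p[130:330,135:455],None,fx=2.5,fy=2.5,interpolation=cv2.INTER_CUBIC))
hsv=cv2.cvtColor(p,cv2.COLOR_BGR2HSV)
z=C[...,2]
print("bench z",np.median(z[300:310,330:350]))
def rect(mask,name,zp):
    cs,_=cv2.findContours(mask.astype(np.uint8),cv2.RETR_EXTERNAL,cv2.CHAIN_APPROX_NONE)
    c=max(cs,key=cv2.contourArea); w=onplane("top",c.reshape(-1,2),zp)[:,:2].astype(np.float32)
    r=cv2.minAreaRect(w*1000); print(name,cv2.contourArea(c),r, cv2.boxPoints(r).round(0).tolist()); return c
box=lambda u0,u1,v0,v1: (np.add.outer(np.zeros(480),np.arange(640))>=u0)&(np.add.outer(np.zeros(480),np.arange(640))<u1)&(np.add.outer(np.arange(480),np.zeros(640))>=v0)&(np.add.outer(np.arange(480),np.zeros(640))<v1)
dark=(p.max(2)<120)
print("board z",np.median(z[262:276,380:420]))
rect((hsv[...,1]>60)&box(345,455,240,300),"board",0.018)
rect((z>0.02)&(z<.05)&dark&box(160,225,255,318),"bracket arm",0.03)
rect((z<0.02)&(z>.003)&box(225,335,230,300),"plate",0.01)
for nm,b in (("L",(225,262,225,310)),("R",(295,325,222,255))):
    zz=z[b[2]:b[3],b[0]:b[1]]; print(nm,np.percentile(zz,[50,80,90,95,99]))
m=(z>.18)&box(225,330,215,260); 
n,l,st,ce=cv2.connectedComponentsWithStats(m.astype(np.uint8)); print(st,ce)
m=(z>.07)&(z<.14)&box(225,270,240,310); print("Lbracket",m.sum(),np.median(C[m],0),np.percentile(z[m],[10,50,90]))
E
```

```text
bench z 0.00023122666867059216
board z 0.018236458949587697
board 1870.5 ((471.4893798828125, -420.6772155761719), (63.188106536865234, 201.7373046875), 5.193918704986572) [[431.0, -323.0], [449.0, -524.0], [512.0, -518.0], [494.0, -317.0]]
bracket arm 411.0 ((461.3525390625, 95.35005187988281), (28.906150817871094, 122.23334503173828), 48.96287536621094) [[406.0, 125.0], [498.0, 44.0], [517.0, 66.0], [425.0, 146.0]]
plate 2398.0 ((506.78338623046875, -131.90074157714844), (113.80809783935547, 186.54417419433594), 2.084365129470825) [[447.0, -41.0], [453.0, -227.0], [567.0, -223.0], [560.0, -37.0]]
L [0.00521254 0.11971456 0.21094958 0.22348158 0.22675167]
R [0.04899005 0.22157486 0.22462175 0.22596179 0.2282186 ]
[[     0      0    640    480 306282]
 [   251    215      1      1      1]
 [   228    224     90     24    909]
 [   297    226      1      1      1]
 [   326    229      1      1      1]
 [   281    247      1      1      1]
 [   272    249      1      1      1]
 [   279    248      1      1      1]
 [   266    250      1      1      1]
 [   229    253      1      1      1]
 [   290    252      1      1      1]] [[319.64131748 239.51251461]
 [251.         215.        ]
 [272.30693069 235.26842684]
 [297.         226.        ]
 [326.         229.        ]
 [281.         247.        ]
 [272.         249.        ]
 [279.         248.        ]
 [266.         250.        ]
 [229.         253.        ]
 [290.         252.        ]]
Lbracket 603 [ 0.46583858 -0.04314629  0.11716241] [0.1022717  0.11716241 0.12467313]
```

View pics/crop0.png

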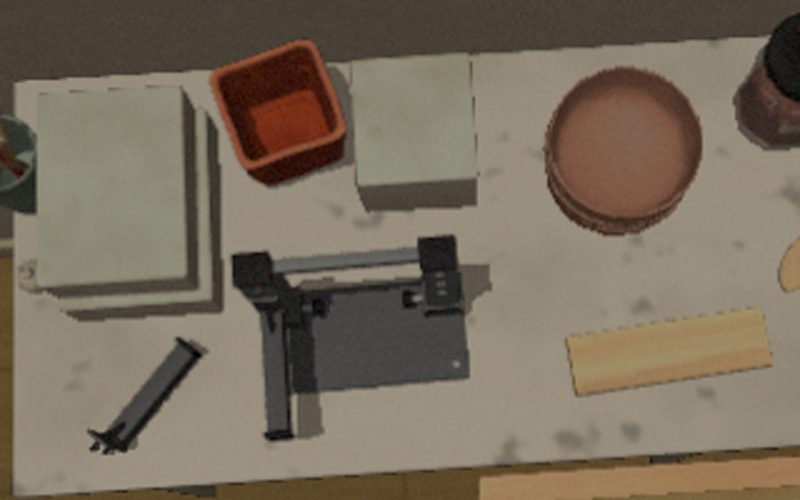

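Crop: the bracket's end cap is at crop (190,350) and its claws at (105,440). The empty post top is at (438,250), the plate's front right corner at (468,377), and the board at (670,350). I'll move above the bracket for a wrist look.

```bash
cat >> h.py <<'E'
def pose(b,a=0):   # tool x at bearing b deg, finger tips leaning a deg towards it
    b=np.radians(b); x=np.array([np.cos(b),np.sin(b),0]); z=np.array([0,0,-1.]); 
    return R.from_matrix(np.c_[x,np.cross(z,x),z])*R.from_euler("y",a,degrees=True)
def plan(p,b,a=0):
    s=monitor.sense(); Q=R.from_quat(s["tool_rot"]); v=(Q.inv()*pose(b,a)).as_rotvec(degrees=True)/5
    print("shift",Q.inv().apply(np.asarray(p)-s["eef_pos"]).round(4),"turn",v.round(3), "t",round(s["t"],2),"q",s["joints"].round(2))
def where():
    s=monitor.sense(); M=R.from_quat(s["tool_rot"]).as_matrix()
    print("t %.2f"%s["t"],"pos",s["eef_pos"].round(4),"bearing %.2f"%np.degrees(np.arctan2(-M[0,1],M[1,1])+np.pi if 0 else np.arctan2(M[1,0],M[0,0])),"lean x %.2f y %.2f"%(np.degrees(np.arctan2(-M[2,0],-M[2,2])),np.degrees(np.arcsin(M[2,1]))),"F",s["ft_force"].round(1),"gap",round(s["finger_gap"],3),"q",s["joints"].round(2)); return s
E
python3 - <<'E'
from h import *
plan([.46,.10,.23],139)
E
```

```text
shift [-0.3885 -0.3836  0.001 ] turn [-2.10e-02  3.00e-03  3.78e+00] t 0.1 q [-0.92  0.5  -0.43  1.55  0.22  1.14 -0.21]
```

```bash
python3 -m crank '[[0.085,[-0.388,-0.384,0],[0,0,3.8]],[0.085,[-0.388,-0.384,0],[0,0,3.8]],[0.085,[-0.388,-0.384,0],[0,0,3.8]],[0.085,[-0.388,-0.384,0],[0,0,3.8]],[0.085,[-0.388,-0.384,0],[0,0,3.8]],[0.085,[-0.388,-0.384,0],[0,0,3.8]],[0.085,[-0.388,-0.384,0],[0,0,3.8]],[0.085,[-0.388,-0.384,0],[0,0,3.8]]]'; python3 -c "
from h import *
where(); plan([.46,.10,.23],139)"
```

```text
t: 0.77
eef_pos: [0.376, 0.2937, 0.2311]
tool_rot: [0.351, 0.936, -0.0, -0.0]
ft_force: [0.6, 0.7, 0.1]
finger_gap: 0.994
finger_force: 0.0
t 0.77 pos [0.376  0.2937 0.2311] bearing 138.90 lean x -0.00 y -0.01 F [0.6 0.7 0.1] gap 0.994 q [-0.48  0.17 -0.27  1.98  0.05  1.    0.08]
shift [-0.1906 -0.0908  0.0011] turn [-0.003 -0.001 -0.019] t 0.77 q [-0.48  0.17 -0.27  1.98  0.05  1.    0.08]
```

```bash
python3 -m crank '[[0.085,[-0.19,-0.091,0],[0,0,0]],[0.085,[-0.19,-0.091,0],[0,0,0]],[0.085,[-0.19,-0.091,0],[0,0,0]],[0.085,[-0.19,-0.091,0],[0,0,0]],[0.085,[-0.19,-0.091,0],[0,0,0]],[0.085,[-0.19,-0.091,0],[0,0,0]],[0.085,[-0.19,-0.091,0],[0,0,0]]]'; python3 -c "
from h import *
where(); snap('wrist','w1')"
```

```text
t: 1.35
eef_pos: [0.4598, 0.0992, 0.231]
tool_rot: [0.354, 0.935, -0.0, -0.0]
ft_force: [0.9, 0.9, 0.5]
finger_gap: 0.993
finger_force: 0.0
t 1.35 pos [0.4598 0.0992 0.231 ] bearing 138.52 lean x 0.01 y -0.05 F [0.9 0.9 0.5] gap 0.993 q [-0.19  0.15 -0.09  2.    0.02  1.    0.56]
```

View pics/w1.png

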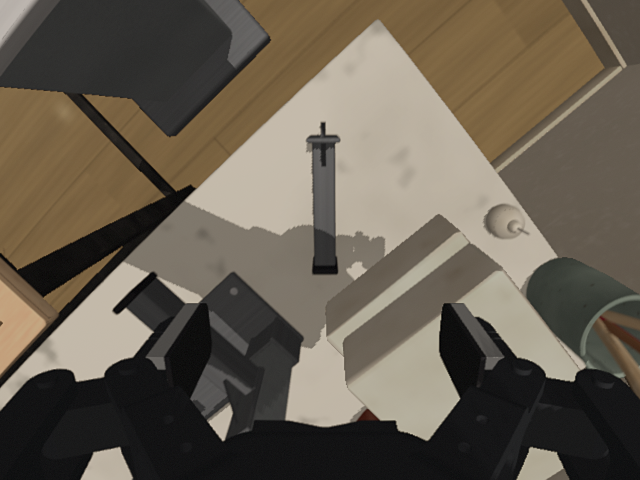

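The wrist view shows the bracket nearly upright in the picture, with its head and claw at (323,140), its end cap at (325,268) and its arm edges at u of about 313 to 336. The slip trailer is at (505,220), and the left bracket is at lower left.

```bash
python3 - <<'E'
from h import *
f=np.load("pics/w1.npz"); p=f["p"]; s=dict(tool_rot=f["q"],eef_pos=f["e"])
g=cv2.cvtColor(p,cv2.COLOR_BGR2GRAY).astype(float)
mid=[];L=[]
for v in range(172,252,4):
    r=np.convolve(g[v,295:356],[1,0,-1],"same")  # gradient
    r=g[v,296:356]-g[v,294:354]
    a=296+np.argmin(r[:30])-1; b=296+30+np.argmax(r[30:])-1; L.append((v,a,b))
print(L[::4])
A=np.array(L,float)
wl=onplane("wrist",A[:,[1,0]],.03,s); wr=onplane("wrist",A[:,[2,0]],.03,s)
print("width",np.median(np.linalg.norm((wl-wr)[:,:2],axis=1)))
c=(wl+wr)/2; d=np.linalg.svd(c[:,:2]-c[:,:2].mean(0))[2][0]; print("heading",np.degrees(np.arctan2(d[1],d[0])), c[:,:2].mean(0))
e=onplane("wrist",[[325,262],[325,274]],.04,s)[:,:2]; h=onplane("wrist",[[322.5,137],[322.5,143]],.072,s)[:,:2]; print("cap",e,"head",h, np.linalg.norm(h-e,axis=1))
print(g[120:290:1,325].astype(int).tolist())
# stand, seen from above
E
```

```text
[(172, np.int64(311), np.int64(335)), (188, np.int64(312), np.int64(335)), (204, np.int64(312), np.int64(335)), (220, np.int64(313), np.int64(335)), (236, np.int64(313), np.int64(335))]
width 0.020072338108466398
heading -40.67922127956 [0.46342286 0.09585472]
cap [[0.49808942 0.06670181]
 [0.50678525 0.05902369]] head [[0.41378002 0.13858292]
 [0.41707388 0.13566509]] [0.11079246 0.11799167]
[182, 161, 128, 116, 117, 119, 118, 119, 117, 106, 111, 114, 115, 114, 100, 64, 39, 56, 81, 98, 95, 83, 64, 42, 33, 35, 35, 34, 35, 35, 43, 50, 51, 49, 42, 47, 48, 47, 48, 47, 43, 45, 43, 41, 38, 44, 70, 90, 95, 95, 94, 94, 94, 94, 93, 94, 93, 92, 93, 93, 92, 92, 92, 91, 92, 92, 91, 92, 91, 91, 92, 91, 92, 92, 91, 91, 90, 92, 91, 90, 90, 90, 91, 91, 90, 90, 89, 90, 89, 89, 89, 89, 89, 90, 89, 89, 88, 88, 89, 89, 88, 88, 87, 88, 88, 88, 87, 87, 88, 87, 86, 75, 58, 48, 49, 49, 48, 49, 48, 50, 49, 50, 50, 49, 49, 47, 47, 49, 50, 49, 51, 49, 48, 48, 49, 49, 50, 49, 49, 49, 49, 48, 50, 49, 49, 34, 16, 11, 13, 14, 17, 17, 15, 26, 66, 105, 118, 117, 116, 117, 116, 117, 117, 117, 117, 116, 117, 117, 117, 118]
```

```bash
python3 - <<'E'
from h import *
f=np.load("pics/top0.npz"); C=cloud("top",f["d"])
for u in (170,195,212,218): print(u,[C[v,u].round(3).tolist() for v in (225,240,250,254)])
plan([.4556,.1028,.10],139.3,12); plan([.4556,.1028,.0045],139.3,12)
E
```

```text
170 [[0.595, 0.124, 0.135], [0.56, 0.125, 0.134], [0.549, 0.143, 0.07], [0.541, 0.144, 0.065]]
195 [[0.59, 0.066, 0.139], [0.555, 0.067, 0.136], [0.546, 0.083, 0.07], [0.541, 0.09, 0.042]]
212 [[0.596, 0.034, 0.105], [0.559, 0.034, 0.108], [0.543, 0.042, 0.07], [0.541, 0.051, 0.028]]
218 [[0.604, 0.026, 0.071], [0.567, 0.027, 0.07], [0.543, 0.029, 0.064], [0.541, 0.037, 0.023]]
shift [ 0.0034 -0.0013  0.131 ] turn [ 0.007  2.392 -0.113] t 1.4 q [-0.19  0.15 -0.09  2.    0.02  1.    0.56]
shift [ 0.0033 -0.0013  0.2265] turn [ 0.007  2.392 -0.113] t 1.4 q [-0.19  0.15 -0.09  2.    0.02  1.    0.56]
```

```bash
python3 -m crank '[[0.05,[0.002,-0.001,0.04],[0,0.8,-0.11]],[0.05,[0.002,-0.001,0.08],[0,1.6,-0.11]],[0.05,[0.002,-0.001,0.12],[0,1.6,-0.11]],[0.05,[0.002,-0.001,0.16],[0,1.6,-0.11]],[0.05,[0.002,-0.001,0.19],[0,1.6,-0.11]],[0.05,[0.002,-0.001,0.21],[0,1.6,-0.11]],[0.05,[0.002,-0.001,0.22],[0,1.6,-0.11]],[0.05,[0.002,-0.001,0.226],[0,1.6,-0.11]]]'; python3 -c "
from h import *
where();plan([.4566,.1019,.0045],139.3,8)"
```

```text
t: 2.07
eef_pos: [0.4555, 0.1047, 0.0039]
tool_rot: [0.344, 0.936, 0.024, -0.067]
ft_force: [-0.4, -0.5, -0.3]
finger_gap: 0.585
finger_force: 0.0
t 2.07 pos [0.4555 0.1047 0.0039] bearing 139.59 lean x -8.16 y -0.04 F [-0.4 -0.5 -0.3] gap 0.585 q [-0.12  0.57 -0.1   2.07 -0.11  0.6   0.76]
shift [-0.0026 -0.0014 -0.001 ] turn [-0.017 -0.031  0.057] t 2.07 q [-0.12  0.57 -0.1   2.07 -0.11  0.6   0.76]
```

```bash
python3 -m crank '[[0.05,[-0.002,-0.001,-0.001],[0,0,0.05]],[0.05,[-0.002,-0.001,-0.001],[0,0,0.05]],[0.0,[-0.002,-0.001,-0.001],[0,0,0.05]],[0.0,[-0.002,-0.001,-0.001],[0,0,0.05]],[0.0,[-0.002,-0.001,-0.001],[0,0,0.05]],[0.0,[-0.002,-0.001,-0.001],[0,0,0.05]],[0.0,[-0.002,-0.001,-0.001],[0,0,0.05]],[0.0,[-0.002,-0.001,-0.001],[0,0,0.05]]]'; python3 -c "
from h import *
where()"
```

```text
t: 2.73
eef_pos: [0.4592, 0.1009, 0.0074]
tool_rot: [0.348, 0.935, 0.025, -0.064]
ft_force: [-0.4, 0.2, 6.1]
finger_gap: 0.222
finger_force: 59.8
t 2.73 pos [0.4592 0.1009 0.0074] bearing 139.20 lean x -7.91 y 0.11 F [-0.4  0.2  6.1] gap 0.222 q [-0.11  0.57 -0.09  2.07 -0.11  0.6   0.76]
```

```bash
python3 - <<'E'
from h import *
f=np.load("pics/top0.npz"); p=f["p"]; C=cloud("top",f["d"]); z=C[...,2]
g=cv2.cvtColor(p,cv2.COLOR_BGR2GRAY).astype(float)
# front edge of plate
E=[]
for u in range(264,318,3):
    r=g[274:296,u+0]-g[272:294,u]; E.append((u,274+np.argmax(r)-1))
w=onplane("top",np.array(E,float),.01); k=np.polyfit(w[:,1],w[:,0],1); print("front edge yaw",-np.degrees(np.arctan(k[0])), "resid",np.std(w[:,0]-np.polyval(k,w[:,1])))
E=[]
for v in range(258,278,2):
    r=g[v,314:332]-g[v,312:330]; E.append((314+np.argmax(r)-1,v))
w2=onplane("top",np.array(E,float),.01); k2=np.polyfit(w2[:,0],w2[:,1],1); print("right edge yaw",np.degrees(np.arctan(k2[0])),np.std(w2[:,1]-np.polyval(k2,w2[:,0])), w2[:,:2].mean(0))
print("front", w[:,:2].mean(0))
# post tops
H=.224
for nm,(u0,u1) in (("L",(226,252)),("R",(298,326))):
    m=np.zeros(z.shape,bool); m[222:252,u0:u1]=True; m&=(abs(z-H)<.006)&(p.max(2)<75)
    vv,uu=np.nonzero(m); q=onplane("top",np.c_[uu,vv].astype(float),H); r=cv2.minAreaRect((q[:,:2]*1000).astype(np.float32)); print(nm,m.sum(),np.median(z[m]),r,q[:,:2].mean(0))
plan([.4592,.1009,.30],139.2,8)
E
```

```text
front edge yaw 1.110551425899435 resid 0.0007168748926310017
right edge yaw 1.950356420654576 0.0007118379749412642 [ 0.49337853 -0.2192847 ]
front [ 0.45542963 -0.1369504 ]
L 210 0.2244184429806807 ((535.3867797851562, -39.08623504638672), (31.924076080322266, 28.935949325561523), 88.01049041748047) [ 0.53498944 -0.03886051]
R 201 0.22439594282243802 ((539.0384521484375, -197.34915161132812), (29.92249870300293, 31.510845184326172), 2.1497461795806885) [ 0.53906301 -0.1973863 ]
shift [ 0.0402  0.0006 -0.2898] turn [0.022 0.018 0.   ] t 2.73 q [-0.11  0.57 -0.09  2.07 -0.11  0.6   0.76]
```

```bash
python3 -m crank '[[0,[0.0056,0,-0.04],[0,0,0]],[0,[0.011,0,-0.08],[0,0,0]],[0,[0.0166,0,-0.12],[0,0,0]],[0,[0.022,0,-0.16],[0,0,0]],[0,[0.0278,0,-0.2],[0,0,0]],[0,[0.033,0,-0.24],[0,0,0]],[0,[0.04,0,-0.29],[0,0,0]],[0,[0.04,0,-0.29],[0,0,0]]]'; python3 -c "
from h import *
where()
plan([.45,.0,.30],85,8);"
```

```text
t: 3.4
eef_pos: [0.4616, 0.1009, 0.3062]
tool_rot: [0.348, 0.935, 0.027, -0.06]
ft_force: [0.5, 1.4, -1.6]
finger_gap: 0.221
finger_force: 59.7
t 3.40 pos [0.4616 0.1009 0.3062] bearing 139.26 lean x -7.57 y 0.53 F [ 0.5  1.4 -1.6] gap 0.221 q [-0.11  0.13 -0.08  1.84 -0.1   1.24  0.7 ]
shift [-0.0574 -0.084  -0.0021] turn [-1.37   0.029 10.751] t 3.4 q [-0.11  0.13 -0.08  1.84 -0.1   1.24  0.7 ]
```

```bash
python3 -m crank '[[0,[-0.057,-0.084,0],[-1.37,0,10.75]],[0,[-0.057,-0.084,0],[-1.37,0,10.75]],[0,[-0.057,-0.084,0],[-1.37,0,10.75]],[0,[-0.057,-0.084,0],[-1.37,0,10.75]],[0,[-0.057,-0.084,0],[-1.37,0,10.75]],[0,[-0.057,-0.084,0],[-1.37,0,10.75]],[0,[-0.057,-0.084,0],[-1.37,0,10.75]],[0,[-0.057,-0.084,0],[-1.37,0,10.75]]]'; python3 -c "
from h import *
where()
plan([.43,-.1,.30],35,8);"
```

```text
t: 4.07
eef_pos: [0.4455, -0.0004, 0.2905]
tool_rot: [0.738, 0.671, 0.046, -0.049]
ft_force: [-0.1, -1.2, -4.1]
finger_gap: 0.217
finger_force: 59.7
t 4.07 pos [ 4.455e-01 -4.000e-04  2.905e-01] bearing 84.53 lean x -7.70 y -0.63 F [-0.1 -1.2 -4.1] gap 0.217 q [-0.01  0.04  0.06  1.98 -0.15  1.13  0.02]
shift [-0.0984 -0.0062 -0.0228] turn [-1.472  0.112  9.815] t 4.07 q [-0.01  0.04  0.06  1.98 -0.15  1.13  0.02]
```

```bash
python3 -m crank '[[0,[-0.098,-0.006,-0.02],[-1.47,0.1,9.8]],[0,[-0.098,-0.006,-0.02],[-1.47,0.1,9.8]],[0,[-0.098,-0.006,-0.02],[-1.47,0.1,9.8]],[0,[-0.098,-0.006,-0.02],[-1.47,0.1,9.8]],[0,[-0.098,-0.006,-0.02],[-1.47,0.1,9.8]],[0,[-0.098,-0.006,-0.02],[-1.47,0.1,9.8]],[0,[-0.098,-0.006,-0.02],[-1.47,0.1,9.8]],[0,[-0.098,-0.006,-0.02],[-1.47,0.1,9.8]]]'; python3 -c "
from h import *
where()
plan([.42,-.20,.28],1.2,8);"
```

```text
t: 4.73
eef_pos: [0.4306, -0.0986, 0.2973]
tool_rot: [0.951, 0.302, 0.066, -0.021]
ft_force: [-0.1, 0.0, -1.8]
finger_gap: 0.221
finger_force: 59.7
t 4.73 pos [ 0.4306 -0.0986  0.2973] bearing 35.26 lean x -7.96 y 0.00 F [-0.1  0.  -1.8] gap 0.221 q [ 0.09 -0.04  0.15  2.05 -0.11  1.05 -0.66]
shift [-0.069   0.0767  0.0078] turn [-0.946  0.007  6.746] t 4.73 q [ 0.09 -0.04  0.15  2.05 -0.11  1.05 -0.66]
```

```bash
python3 -m crank '[[0,[-0.069,0.077,0.008],[-0.95,0,6.75]],[0,[-0.069,0.077,0.008],[-0.95,0,6.75]],[0,[-0.069,0.077,0.008],[-0.95,0,6.75]],[0,[-0.069,0.077,0.008],[-0.95,0,6.75]],[0,[-0.069,0.077,0.008],[-0.95,0,6.75]],[0,[-0.069,0.077,0.008],[-0.95,0,6.75]],[0,[-0.069,0.077,0.008],[-0.95,0,6.75]],[0,[-0.069,0.077,0.008],[-0.95,0,6.75]]]'; python3 -c "
from h import *
where()
plan([.4255,-.1997,.16],1.2,8);"
```

```text
t: 5.4
eef_pos: [0.4217, -0.2006, 0.2801]
tool_rot: [0.997, 0.015, 0.07, -0.001]
ft_force: [0.8, -0.4, -2.2]
finger_gap: 0.224
finger_force: 59.8
t 5.40 pos [ 0.4217 -0.2006  0.2801] bearing 1.68 lean x -8.00 y 0.06 F [ 0.8 -0.4 -2.2] gap 0.224 q [ 0.18  0.    0.25  2.05 -0.07  0.97 -1.07]
shift [-0.0129 -0.0009  0.1195] turn [-0.001  0.001  0.095] t 5.4 q [ 0.18  0.    0.25  2.05 -0.07  0.97 -1.07]
```

```bash
python3 -m crank '[[0,[-0.004,-0.001,0.04],[0,0,0.1]],[0,[-0.0085,-0.001,0.08],[0,0,0.1]],[0,[-0.013,-0.001,0.12],[0,0,0.1]],[0,[-0.017,-0.001,0.15],[0,0,0.1]],[0,[-0.017,-0.001,0.15],[0,0,0.1]],[0,[-0.017,-0.001,0.15],[0,0,0.1]]]'; python3 -c "
from h import *
where(); snap('wrist','w2')"
```

```text
t: 5.9
eef_pos: [0.4246, -0.1994, 0.1282]
tool_rot: [0.998, 0.009, 0.068, -0.001]
ft_force: [-0.3, 0.4, -1.8]
finger_gap: 0.219
finger_force: 59.6
t 5.90 pos [ 0.4246 -0.1994  0.1282] bearing 1.00 lean x -7.78 y -0.09 F [-0.3  0.4 -1.8] gap 0.219 q [ 0.22  0.23  0.24  2.2  -0.21  0.6  -0.95]
```

View pics/w2.png

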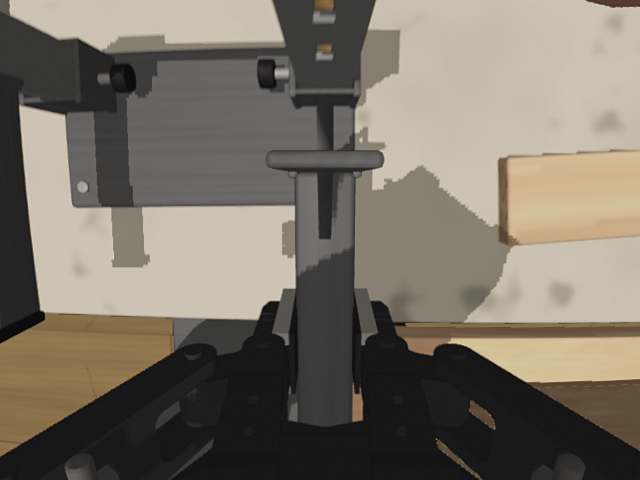

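The wrist view shows the bracket's head at (325,158), the post's front face centred near u=325, and two slots with brass tongues at (324,10) and (324,50). Laterally it is nearly aligned; I'll measure it precisely.

```bash
python3 - <<'E'
from h import *
f=np.load("pics/w2.npz"); p=f["p"]; s=dict(tool_rot=f["q"],eef_pos=f["e"]); d=f["d"]
g=cv2.cvtColor(p,cv2.COLOR_BGR2GRAY).astype(int)
for v in (6,12,50,80,90,110,125,135,158,200): print(v,g[v,262:392:2].tolist() if v in(80,158) else g[v,306:346].tolist())
print("col",[(v,p[v,324].tolist()) for v in range(0,64,2)])
C=cloud("wrist",d,s)
for v in (30,70,85): print(v,[C[v,u].round(4).tolist() for u in (290,305,345,358)])
o,dr=rays("wrist",[[324,v] for v in range(0,96,4)],s)
X=o+dr*((.5257-o[0])/dr[:,0])[:,None]; print([(4*i,round(x[1],4),round(x[2],4)) for i,x in enumerate(X)])
print("head",[C[v,325].round(4).tolist() for v in (154,158,162)])
E
```

```text
6 [58, 60, 59, 58, 57, 57, 55, 54, 66, 78, 81, 84, 87, 89, 90, 92, 94, 97, 99, 101, 103, 105, 108, 109, 110, 111, 105, 82, 56, 54, 59, 60, 60, 60, 60, 60, 61, 60, 60, 60]
12 [59, 59, 59, 59, 58, 57, 55, 76, 105, 115, 114, 112, 114, 114, 86, 73, 73, 73, 73, 74, 74, 73, 74, 74, 73, 75, 74, 75, 73, 68, 60, 60, 60, 61, 60, 60, 60, 61, 59, 60]
50 [60, 59, 60, 59, 59, 60, 58, 58, 58, 54, 57, 82, 87, 86, 87, 89, 98, 91, 91, 94, 97, 101, 104, 107, 102, 64, 53, 61, 58, 58, 60, 60, 58, 58, 58, 59, 59, 59, 59, 60]
80 [27, 26, 29, 29, 31, 29, 12, 39, 63, 62, 62, 63, 61, 63, 101, 102, 90, 55, 57, 59, 58, 58, 59, 59, 59, 59, 58, 59, 59, 60, 59, 61, 60, 60, 59, 59, 58, 59, 58, 60, 59, 60, 58, 59, 58, 55, 56, 79, 72, 88, 128, 127, 126, 126, 126, 125, 126, 125, 123, 127, 166, 190, 191, 191, 191]
90 [98, 98, 97, 97, 98, 99, 99, 99, 101, 102, 100, 98, 96, 94, 96, 98, 98, 100, 100, 100, 99, 98, 97, 96, 96, 97, 98, 99, 100, 99, 99, 98, 98, 98, 98, 98, 98, 97, 97, 99]
110 [104, 105, 105, 105, 105, 106, 105, 105, 106, 107, 87, 56, 43, 42, 41, 39, 41, 42, 39, 38, 39, 38, 39, 37, 37, 35, 35, 74, 107, 107, 10
[... 2435 characters left out ...]
32)), (44, np.float64(-0.197), np.float64(0.1289)), (48, np.float64(-0.197), np.float64(0.1243)), (52, np.float64(-0.1969), np.float64(0.1194)), (56, np.float64(-0.1969), np.float64(0.1142)), (60, np.float64(-0.1969), np.float64(0.1086)), (64, np.float64(-0.1969), np.float64(0.1026)), (68, np.float64(-0.1968), np.float64(0.0962)), (72, np.float64(-0.1968), np.float64(0.0893)), (76, np.float64(-0.1968), np.float64(0.0819)), (80, np.float64(-0.1967), np.float64(0.0739)), (84, np.float64(-0.1967), np.float64(0.0652)), (88, np.float64(-0.1967), np.float64(0.0557)), (92, np.float64(-0.1966), np.float64(0.0453))]
head [[0.482, -0.1982, 0.1934], [0.4812, -0.1983, 0.1929], [0.4803, -0.1983, 0.1928]]
```

```bash
python3 - <<'E'
from h import *
f=np.load("pics/w2.npz"); p=f["p"]; s=dict(tool_rot=f["q"],eef_pos=f["e"]); d=f["d"]
g=cv2.cvtColor(p,cv2.COLOR_BGR2GRAY).astype(float)
E=[]
for u in list(range(150,278,6)):
    r=g[196:216,u]-g[194:214,u]; E.append((u,195+np.argmax(r)))
w=onplane("wrist",np.array(E,float),.01,s); k,b=np.polyfit(w[:,1],w[:,0],1); r=w[:,0]-k*w[:,1]-b; ok=abs(r)<.0015
k,b=np.polyfit(w[ok,1],w[ok,0],1); print("plate yaw",-np.degrees(np.arctan(k)),ok.sum(),"x at y=-.198",k*-.198+b)
C=cloud("wrist",d,s)
for v in list(range(14,30,2))+list(range(50,68,2)): print(v,np.median(C[v,320:329],0).round(4))
m=np.zeros((480,640),bool); m[24:42,292:357]=True; m[64:76,297:353]=True
q=C[m&(d>0)]; A=np.c_[q[:,1],q[:,2],np.ones(len(q))]; k=np.linalg.lstsq(A,q[:,0],rcond=None)[0]; r=q[:,0]-A@k; ok=abs(r)<.002; k=np.linalg.lstsq(A[ok],q[ok,0],rcond=None)[0]
print("face yaw",-np.degrees(np.arctan(k[0])),"tilt",k[1],"x at (-.198,.11)",k@[-.198,.11,1],ok.sum())
E
```

```text
plate yaw 1.3473477914129761 22 x at y=-.198 0.4581576263927972
14 [ 0.5303 -0.197   0.1446]
16 [ 0.5296 -0.197   0.1448]
18 [ 0.5288 -0.197   0.145 ]
20 [ 0.5284 -0.197   0.1446]
22 [ 0.5278 -0.197   0.1444]
24 [ 0.527  -0.197   0.1447]
26 [ 0.527 -0.197  0.143]
28 [ 0.5273 -0.197   0.1406]
50 [ 0.5288 -0.1968  0.1119]
52 [ 0.5283 -0.1969  0.1109]
54 [ 0.5299 -0.1968  0.1027]
56 [ 0.5292 -0.1968  0.1024]
58 [ 0.5282 -0.1968  0.1027]
60 [ 0.5274 -0.1968  0.1025]
62 [ 0.5273 -0.1968  0.1002]
64 [ 0.5273 -0.1968  0.0969]
66 [ 0.5273 -0.1968  0.0935]
face yaw 1.3856918425150424 tilt -0.002290831519946246 x at (-.198,.11) 0.5272552115787924 1831
```

```bash
python3 - <<'E'
from h import *
where(); plan([.4246,-.1993,.1059],1.37,8)
E
```

```text
t 5.95 pos [ 0.4264 -0.2002  0.13  ] bearing 0.98 lean x -8.01 y 0.01 F [-0.3  0.  -2.3] gap 0.221 q [ 0.22  0.23  0.24  2.2  -0.2   0.6  -0.95]
shift [-0.0051 -0.0009  0.0236] turn [ 0.012 -0.002 -0.077] t 5.95 q [ 0.22  0.23  0.24  2.2  -0.2   0.6  -0.95]
```

```bash
python3 -m crank '[[0,[-0.002,-0.001,0.012],[0,0,-0.08]],[0,[-0.004,-0.001,0.0236],[0,0,-0.08]],[0,[-0.004,-0.001,0.0236],[0,0,-0.08]],[0,[-0.004,-0.001,0.0236],[0,0,-0.08]],[0,[-0.004,-0.001,0.0236],[0,0,-0.08]]]'; python3 -c "
from h import *
where(); snap('wrist','w3'); where(); optics.grab_frame('wrist'); where()
f=np.load('pics/w3.npz'); d=f['d']; s=dict(tool_rot=f['q'],eef_pos=f['e']); p=f['p']
C=cloud('wrist',d,s)
print('head',[np.median(C[v,315:335],0).round(4).tolist() for v in (150,154,158,162)])
for v in list(range(0,70,3)): print(v,np.median(C[v,320:329],0).round(4))
g=cv2.cvtColor(p,cv2.COLOR_BGR2GRAY).astype(int)
for v in (12,20,30,100,110): print(v,g[v,306:346].tolist())
"
```

```text
t: 6.37
eef_pos: [0.4267, -0.1996, 0.1074]
tool_rot: [0.997, 0.011, 0.072, 0.0]
ft_force: [-0.0, -0.5, -1.2]
finger_gap: 0.221
finger_force: 59.7
t 6.37 pos [ 0.4267 -0.1996  0.1074] bearing 1.33 lean x -8.20 y 0.12 F [-0.  -0.5 -1.2] gap 0.221 q [ 0.23  0.27  0.22  2.21 -0.24  0.54 -0.91]
t 6.42 pos [ 0.4266 -0.1995  0.1072] bearing 1.32 lean x -8.20 y 0.12 F [-0.3 -0.4 -2.4] gap 0.223 q [ 0.23  0.27  0.22  2.22 -0.24  0.54 -0.91]
t 6.47 pos [ 0.4264 -0.1994  0.1069] bearing 1.32 lean x -8.17 y 0.11 F [-0.   0.8 -2.2] gap 0.223 q [ 0.23  0.27  0.22  2.22 -0.24  0.54 -0.91]
head [[0.4845, -0.1978, 0.172], [0.4836, -0.1978, 0.1731], [0.4827, -0.1978, 0.1731], [0.4819, -0.1979, 0.1731]]
0 [ 0.528  -0.1967  0.1447]
3 [ 0.5273 -0.1967  0.1445]
6 [ 0.5272 -0.1967  0.1426]
9 [ 0.5271 -0.1967  0.1409]
12 [ 0.5272 -0.1967  0.1386]
15 [ 0.5272 -0.1967  0.1365]
18 [ 0.5272 -0.1967  0.1341]
21 [ 0.5272 -0.1967  0.1319]
24 [ 0.5269 -0.1967  0.1301]
27 [ 0.5273 -0.1967  0.1266]
30 [ 0.5271 -0.1967  0.1245]
33 [ 0.5272 -0.1967  0.1216]
36 [ 0.5292 -0.1966  0.1129]
39 [ 0.5287 -0.1966  0.1114]
42 [
[... 429 characters left out ...]
 59, 60, 57, 58, 58]
20 [57, 58, 56, 58, 58, 56, 58, 59, 58, 58, 58, 58, 57, 58, 60, 56, 58, 59, 59, 59, 58, 58, 59, 58, 58, 57, 58, 57, 58, 59, 59, 58, 59, 59, 60, 60, 60, 59, 60, 58]
30 [58, 60, 60, 58, 57, 59, 58, 58, 58, 58, 58, 59, 59, 58, 58, 58, 59, 58, 58, 59, 58, 58, 59, 58, 58, 60, 59, 58, 58, 58, 59, 58, 58, 58, 59, 59, 57, 60, 59, 59]
100 [41, 40, 42, 40, 42, 41, 41, 41, 38, 38, 40, 37, 40, 38, 41, 41, 39, 41, 40, 39, 39, 40, 37, 38, 38, 39, 38, 39, 41, 39, 40, 39, 40, 37, 39, 39, 38, 39, 38, 38]
110 [103, 104, 104, 104, 103, 103, 104, 104, 104, 106, 86, 54, 42, 41, 40, 42, 40, 39, 39, 41, 37, 38, 37, 34, 36, 35, 36, 72, 105, 105, 103, 103, 103, 104, 104, 103, 104, 104, 104, 103]
```

```bash
python3 -m crank '[[0,[0.013,0,0.0038],[0,0,0]],[0,[0.0264,0,0.0058],[0,0,0]],[0,[0.0264,0,0.0058],[0,0,0]],[0,[0.0264,0,0.0058],[0,0,0]],[0,[0.0264,0,0.0058],[0,0,0]]]'; python3 -c "
from h import *
where(); snap('wrist','w4')
f=np.load('pics/w4.npz'); d=f['d']; s=dict(tool_rot=f['q'],eef_pos=f['e'])
C=cloud('wrist',d,s)
print('head',[np.median(C[v,315:335],0).round(4).tolist() for v in (152,156,160)])
print('face',[np.median(C[v,300:350],0).round(4).tolist() for v in range(0,70,8)])
"
```

```text
t: 6.88
eef_pos: [0.4514, -0.1982, 0.1034]
tool_rot: [0.998, 0.011, 0.07, -0.0]
ft_force: [-0.6, -0.1, -1.7]
finger_gap: 0.227
finger_force: 59.8
t 6.88 pos [ 0.4514 -0.1982  0.1034] bearing 1.30 lean x -7.98 y 0.03 F [-0.6 -0.1 -1.7] gap 0.227 q [ 0.21  0.32  0.22  2.17 -0.24  0.55 -0.94]
head [[0.509, -0.1966, 0.1687], [0.5081, -0.1966, 0.1688], [0.5073, -0.1966, 0.1689]]
face [[0.5289, -0.1961, 0.1962], [0.5283, -0.1962, 0.1949], [0.5522, -0.1956, 0.1308], [0.529, -0.1965, 0.1868], [0.5277, -0.1962, 0.1866], [0.527, -0.1964, 0.1849], [0.5271, -0.1962, 0.1804], [0.527, -0.1962, 0.1756], [0.5271, -0.1962, 0.1699]]
```

```bash
python3 -m crank '[[0,[0.002,0,-0.0013],[0,0,0]],[0,[0.0042,0,-0.001],[0,0,0]],[0,[0.0055,0,-0.0008],[0,0,0]],[0,[0.0065,0,-0.0006],[0,0,0]],[0,[0.0075,0,-0.0005],[0,0,0]],[0,[0.0075,0,-0.0005],[0,0,0]]]'; python3 -c "
from h import *
where()"
```

```text
t: 7.43
eef_pos: [0.4596, -0.1981, 0.1048]
tool_rot: [0.997, 0.011, 0.07, -0.0]
ft_force: [-0.2, 0.3, -2.7]
finger_gap: 0.218
finger_force: 59.8
t 7.43 pos [ 0.4596 -0.1981  0.1048] bearing 1.30 lean x -8.01 y 0.04 F [-0.2  0.3 -2.7] gap 0.218 q [ 0.21  0.32  0.22  2.15 -0.24  0.56 -0.95]
```

```bash
python3 -m crank '[[0,[0.0015,0,0.0002],[0,0,0]],[0,[0.003,0,0.0004],[0,0,0]],[0,[0.004,0,0.0006],[0,0,0]],[0,[0.004,0,0.0006],[0,0,0]]]'; python3 -c "
from h import *
where()"
```

```text
t: 7.77
eef_pos: [0.4627, -0.198, 0.1044]
tool_rot: [0.998, 0.011, 0.069, -0.001]
ft_force: [-3.7, -0.6, -1.3]
finger_gap: 0.218
finger_force: 59.9
t 7.77 pos [ 0.4627 -0.198   0.1044] bearing 1.28 lean x -7.92 y 0.01 F [-3.7 -0.6 -1.3] gap 0.218 q [ 0.2   0.33  0.22  2.14 -0.24  0.56 -0.95]
```

```bash
python3 -m crank '[[0,[0.001,0,0.0002],[0,0,0]],[0,[0.002,0,0.0003],[0,0,0]],[0,[0.003,0,0.0004],[0,0,0]],[0,[0.003,0,0.0004],[0,0,0]]]'; python3 -c "
from h import *
where()"
```

```text
t: 8.1
eef_pos: [0.4659, -0.1979, 0.1044]
tool_rot: [0.998, 0.011, 0.069, -0.001]
ft_force: [-4.9, 0.4, -1.8]
finger_gap: 0.219
finger_force: 60.0
t 8.10 pos [ 0.4659 -0.1979  0.1044] bearing 1.29 lean x -7.94 y 0.02 F [-4.9  0.4 -1.8] gap 0.219 q [ 0.2   0.33  0.22  2.14 -0.24  0.57 -0.95]
```

```bash
python3 -m crank '[[0,[0.001,0,0.0001],[0,0,0]],[0,[0.0015,0,0.0002],[0,0,0]],[0,[0.0015,0,0.0002],[0,0,0]]]'; python3 -c "
from h import *
where()"
```

```text
t: 8.35
eef_pos: [0.4672, -0.1978, 0.1044]
tool_rot: [0.998, 0.011, 0.069, -0.001]
ft_force: [-5.9, 0.7, -1.3]
finger_gap: 0.222
finger_force: 60.0
t 8.35 pos [ 0.4672 -0.1978  0.1044] bearing 1.28 lean x -7.92 y 0.02 F [-5.9  0.7 -1.3] gap 0.222 q [ 0.2   0.34  0.22  2.13 -0.24  0.57 -0.96]
```

```bash
python3 -m crank '[[0,[0.0006,0,0.0001],[0,0,0]],[0,[0.001,0,0.0001],[0,0,0]],[0,[0.001,0,0.0001],[0,0,0]]]'; python3 -c "
from h import *
where()"
```

```text
t: 8.6
eef_pos: [0.4681, -0.1978, 0.1044]
tool_rot: [0.998, 0.011, 0.069, -0.001]
ft_force: [-5.2, -0.1, -1.3]
finger_gap: 0.219
finger_force: 60.0
t 8.60 pos [ 0.4681 -0.1978  0.1044] bearing 1.28 lean x -7.91 y 0.01 F [-5.2 -0.1 -1.3] gap 0.219 q [ 0.2   0.34  0.22  2.13 -0.24  0.57 -0.96]
```

```bash
python3 -m crank '[[0,[0.0006,0,0.0001],[0,0,0]],[0,[0.001,0,0.0001],[0,0,0]],[0,[0.001,0,0.0001],[0,0,0]]]'; python3 -c "
from h import *
where()"
```

```text
t: 8.85
eef_pos: [0.4688, -0.1978, 0.1044]
tool_rot: [0.998, 0.011, 0.069, -0.001]
ft_force: [-5.4, -0.7, -2.0]
finger_gap: 0.218
finger_force: 60.0
t 8.85 pos [ 0.4688 -0.1978  0.1044] bearing 1.27 lean x -7.89 y 0.00 F [-5.4 -0.7 -2. ] gap 0.218 q [ 0.2   0.34  0.22  2.13 -0.24  0.57 -0.96]
```

```bash
python3 -m crank '[[0,[0.0006,0,0.0001],[0,0,0]],[0,[0.001,0,0.0001],[0,0,0]],[0,[0.001,0,0.0001],[0,0,0]]]'; python3 -c "
from h import *
where(); snap('wrist','w5')"
```

```text
t: 9.1
eef_pos: [0.4688, -0.1978, 0.1042]
tool_rot: [0.998, 0.011, 0.068, -0.001]
ft_force: [-9.9, -0.2, 2.3]
finger_gap: 0.222
finger_force: 60.6
t 9.10 pos [ 0.4688 -0.1978  0.1042] bearing 1.25 lean x -7.80 y -0.03 F [-9.9 -0.2  2.3] gap 0.222 q [ 0.2   0.34  0.22  2.13 -0.24  0.57 -0.96]
```

View pics/w5.png

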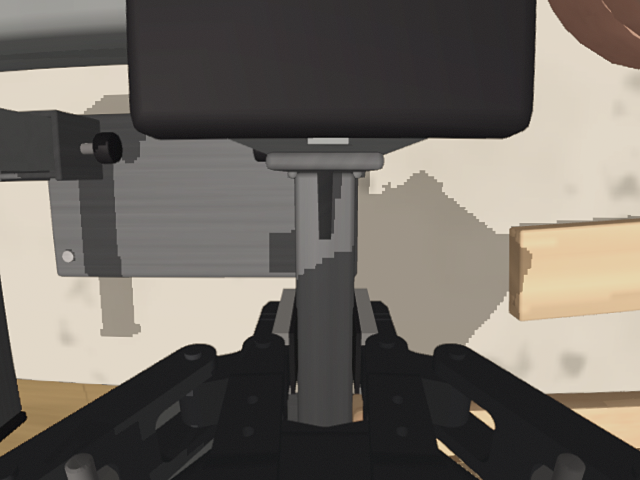

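The view is masked by the post's top at (330,70) above the head, which now sits against the strip at (325,160). Force rose to 9.9 N, so the head is in contact. Now I'll lower it, with stepwise force checks.

```bash
python3 -m crank '[[0,[-0.0005,0,0.001],[0,0,0]],[0,[-0.0008,0,0.0022],[0,0,0]],[0,[-0.001,0,0.0034],[0,0,0]],[0,[-0.001,0,0.0034],[0,0,0]]]'; python3 -c "
from h import *
where()"
```

```text
t: 9.48
eef_pos: [0.4688, -0.198, 0.1009]
tool_rot: [0.998, 0.011, 0.069, -0.001]
ft_force: [-8.1, -0.0, 0.1]
finger_gap: 0.221
finger_force: 60.3
t 9.48 pos [ 0.4688 -0.198   0.1009] bearing 1.24 lean x -7.87 y 0.00 F [-8.1 -0.   0.1] gap 0.221 q [ 0.2   0.34  0.21  2.13 -0.24  0.56 -0.95]
```

```bash
python3 -m crank '[[0,[-0.0002,0,0.001],[0,0,0]],[0,[-0.0004,0,0.002],[0,0,0]],[0,[-0.0006,0,0.003],[0,0,0]],[0,[-0.0006,0,0.003],[0,0,0]]]'; python3 -c "
from h import *
where()"
```

```text
t: 9.82
eef_pos: [0.4688, -0.1981, 0.0981]
tool_rot: [0.998, 0.011, 0.069, -0.001]
ft_force: [-8.6, -0.3, 1.8]
finger_gap: 0.221
finger_force: 60.8
t 9.82 pos [ 0.4688 -0.1981  0.0981] bearing 1.24 lean x -7.89 y 0.01 F [-8.6 -0.3  1.8] gap 0.221 q [ 0.2   0.35  0.21  2.13 -0.24  0.55 -0.95]
```

```bash
python3 -m crank '[[0,[-0.0002,0,0.0006],[0,0,0]],[0,[-0.0003,0,0.0012],[0,0,0]],[0,[-0.0003,0,0.0015],[0,0,0]],[0,[-0.0003,0,0.0015],[0,0,0]]]'; python3 -c "
from h import *
where()"
```

```text
t: 10.15
eef_pos: [0.4688, -0.1981, 0.0967]
tool_rot: [0.998, 0.011, 0.069, -0.001]
ft_force: [-9.1, -1.7, 3.8]
finger_gap: 0.226
finger_force: 60.9
t 10.15 pos [ 0.4688 -0.1981  0.0967] bearing 1.24 lean x -7.90 y 0.01 F [-9.1 -1.7  3.8] gap 0.226 q [ 0.2   0.35  0.21  2.13 -0.25  0.55 -0.95]
```

```bash
python3 -m crank '[[0,[-0.0002,0,0.0005],[0,0,0]],[0,[-0.0003,0,0.001],[0,0,0]],[0,[-0.0003,0,0.001],[0,0,0]]]'; python3 -c "
from h import *
where()"
```

```text
t: 10.4
eef_pos: [0.4689, -0.1981, 0.0955]
tool_rot: [0.998, 0.011, 0.069, -0.001]
ft_force: [-8.0, -0.8, 1.3]
finger_gap: 0.22
finger_force: 60.4
t 10.40 pos [ 0.4689 -0.1981  0.0955] bearing 1.26 lean x -7.91 y 0.02 F [-8.  -0.8  1.3] gap 0.22 q [ 0.21  0.35  0.21  2.13 -0.25  0.55 -0.95]
```

```bash
python3 -m crank '[[0,[-0.0002,0,0.0004],[0,0,0]],[0,[-0.0004,0,0.0008],[0,0,0]],[0,[-0.0004,0,0.0008],[0,0,0]]]'; python3 -c "
from h import *
where()"
```

```text
t: 10.65
eef_pos: [0.4689, -0.198, 0.0948]
tool_rot: [0.998, 0.011, 0.069, -0.001]
ft_force: [-6.3, -0.4, 1.5]
finger_gap: 0.221
finger_force: 60.5
t 10.65 pos [ 0.4689 -0.198   0.0948] bearing 1.27 lean x -7.93 y 0.02 F [-6.3 -0.4  1.5] gap 0.221 q [ 0.21  0.36  0.21  2.13 -0.25  0.55 -0.95]
```

```bash
python3 -m crank '[[0,[-0.0002,0,0.0004],[0,0,0]],[0,[-0.0003,0,0.0008],[0,0,0]],[0,[-0.0003,0,0.0008],[0,0,0]]]'; python3 -c "
from h import *
where()"
```

```text
t: 10.9
eef_pos: [0.4689, -0.1981, 0.0944]
tool_rot: [0.998, 0.011, 0.069, -0.001]
ft_force: [-8.9, 0.6, 7.3]
finger_gap: 0.221
finger_force: 61.3
t 10.90 pos [ 0.4689 -0.1981  0.0944] bearing 1.27 lean x -7.96 y 0.02 F [-8.9  0.6  7.3] gap 0.221 q [ 0.21  0.36  0.21  2.13 -0.25  0.54 -0.95]
```

```bash
python3 -m crank '[[0,[-0.0001,0,0.0003],[0,0,0]],[0,[-0.0002,0,0.0006],[0,0,0]],[0,[-0.0002,0,0.0006],[0,0,0]]]'; python3 -c "
from h import *
s=where(); print(s['wrist_torque'])"
```

```text
t: 11.15
eef_pos: [0.4688, -0.1981, 0.0941]
tool_rot: [0.998, 0.011, 0.07, -0.001]
ft_force: [-10.9, 1.0, 10.5]
finger_gap: 0.223
finger_force: 61.9
t 11.15 pos [ 0.4688 -0.1981  0.0941] bearing 1.27 lean x -7.98 y 0.02 F [-10.9   1.   10.5] gap 0.223 q [ 0.21  0.36  0.21  2.13 -0.25  0.54 -0.94]
[0.18031324 1.55570263 0.08660096]
```

```bash
python3 -m crank '[[0,[-0.0006,0,0.0],[0,0,0]],[0,[-0.0012,0,0.0001],[0,0,0]],[0,[-0.0012,0,0.0002],[0,0,0]],[0,[-0.0012,0,0.0002],[0,0,0]]]'; python3 -c "
from h import *
s=where(); print(s['wrist_torque']); snap('scene','s2'); where()
p=cv2.imread('pics/s2.png'); cv2.imwrite('pics/s2c.png',cv2.resize(p[160:300,230:400],None,fx=4,fy=4,interpolation=cv2.INTER_CUBIC))"
```

```text
t: 11.48
eef_pos: [0.4688, -0.1981, 0.0941]
tool_rot: [0.997, 0.011, 0.071, -0.0]
ft_force: [-8.2, 0.6, 9.2]
finger_gap: 0.224
finger_force: 61.4
t 11.48 pos [ 0.4688 -0.1981  0.0941] bearing 1.30 lean x -8.09 y 0.05 F [-8.2  0.6  9.2] gap 0.224 q [ 0.21  0.36  0.21  2.14 -0.25  0.54 -0.94]
[0.1981809  1.09537634 0.10974869]
t 11.53 pos [ 0.4688 -0.1981  0.0941] bearing 1.30 lean x -8.09 y 0.05 F [-6.8  1.1  9.2] gap 0.22 q [ 0.21  0.36  0.21  2.14 -0.25  0.54 -0.94]
```

View pics/s2c.png

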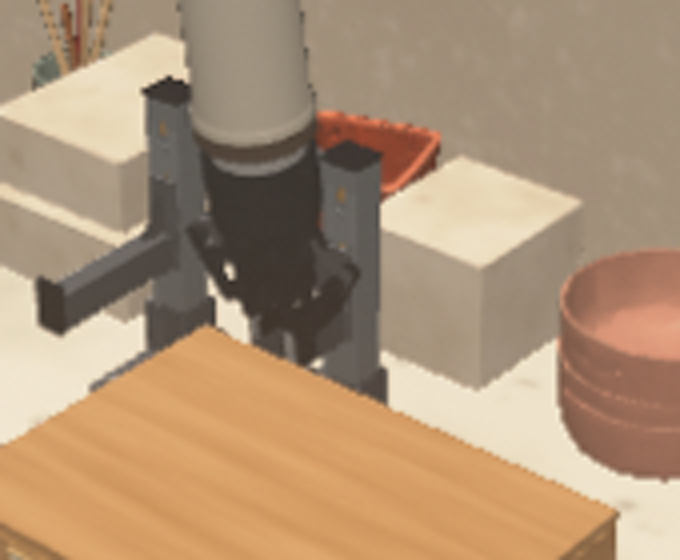

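The crop shows the arm at the right post (350,250), but the tongues can't be resolved. I'll test by feel: relax, then pull up gently.

```bash
python3 -m crank '[[0,[-0.0008,0,-0.0006],[0,0,0]],[0,[-0.0012,0,-0.0012],[0,0,0]],[0,[-0.0012,0,-0.0018],[0,0,0]],[0,[-0.0012,0,-0.0018],[0,0,0]]]'; python3 -c "
from h import *
s=where(); print(s['wrist_torque'])"
```

```text
t: 11.87
eef_pos: [0.4677, -0.1979, 0.095]
tool_rot: [0.997, 0.011, 0.07, -0.0]
ft_force: [-0.1, -0.1, -1.9]
finger_gap: 0.222
finger_force: 59.8
t 11.87 pos [ 0.4677 -0.1979  0.095 ] bearing 1.32 lean x -8.08 y 0.07 F [-0.1 -0.1 -1.9] gap 0.222 q [ 0.21  0.35  0.21  2.14 -0.25  0.54 -0.94]
[-0.02096042  0.26930464 -0.00687113]
```

```bash
python3 -m crank '[[0,[0,0,-0.0006],[0,0,0]],[0,[0,0,-0.0012],[0,0,0]],[0,[0,0,-0.0017],[0,0,0]],[0,[0,0,-0.0017],[0,0,0]]]'; python3 -c "
from h import *
s=where(); print(s['wrist_torque'])"
```

```text
t: 12.2
eef_pos: [0.4673, -0.198, 0.0966]
tool_rot: [0.997, 0.011, 0.07, -0.0]
ft_force: [2.7, -0.5, -2.8]
finger_gap: 0.22
finger_force: 59.6
t 12.20 pos [ 0.4673 -0.198   0.0966] bearing 1.31 lean x -8.06 y 0.06 F [ 2.7 -0.5 -2.8] gap 0.22 q [ 0.21  0.35  0.21  2.14 -0.25  0.55 -0.94]
[ 0.00269432 -0.19265878 -0.00246892]
```

Tongue push-back is gone (Fx fell from about 5 N to 0 and then turned positive, with the lips hooked behind the strip), so both have snapped. I'll press it back down lightly and release.

```bash
python3 -m crank '[[0,[0.0005,0,0.001],[0,0,0]],[0,[0.001,0,0.002],[0,0,0]],[0,[0.001,0,0.0032],[0,0,0]],[0,[0.001,0,0.0032],[0,0,0]]]'; python3 -c "
from h import *
s=where(); print(s['wrist_torque'])"
```

```text
t: 12.53
eef_pos: [0.4684, -0.1981, 0.0937]
tool_rot: [0.997, 0.011, 0.07, -0.0]
ft_force: [-2.5, 0.6, 4.0]
finger_gap: 0.218
finger_force: 60.8
t 12.53 pos [ 0.4684 -0.1981  0.0937] bearing 1.28 lean x -8.05 y 0.05 F [-2.5  0.6  4. ] gap 0.218 q [ 0.21  0.36  0.21  2.14 -0.25  0.54 -0.94]
[ 0.20602292 -0.09319374  0.04472978]
```

```bash
python3 -m crank '[[0.05,[0,0,0],[0,0,0]],[0.05,[0,0,0],[0,0,0]],[0.05,[0,0,0],[0,0,0]],[0.05,[0,0,-0.01],[0,0,0]],[0.05,[0,0,-0.045],[0,0,0]],[0.05,[0,0,-0.085],[0,0,0]],[0.05,[0,0,-0.125],[0,0,0]],[0.05,[0,0,-0.165],[0,0,0]]]'; python3 -c "
from h import *
where(); plan([.44,-.20,.28],60)
f=np.load('pics/top0.npz'); C=cloud('top',f['d'])
for v in (300,312,325,335,350,380,400): print(v,[C[v,u].round(3).tolist() for u in (330,360,402,440)])"
```

```text
t: 13.2
eef_pos: [0.4439, -0.1984, 0.2589]
tool_rot: [0.998, 0.011, 0.069, -0.0]
ft_force: [1.3, -0.4, 0.3]
finger_gap: 0.59
finger_force: 0.0
t 13.20 pos [ 0.4439 -0.1984  0.2589] bearing 1.26 lean x -7.97 y 0.06 F [ 1.3 -0.4  0.3] gap 0.59 q [ 0.14  0.06  0.28  2.04 -0.09  0.92 -1.08]
shift [-0.001   0.0015 -0.0215] turn [  0.827  -1.446 -11.73 ] t 13.2 q [ 0.14  0.06  0.28  2.04 -0.09  0.92 -1.08]
300 [[0.41, -0.236, 0.001], [0.405, -0.311, 0.0], [0.399, -0.417, -0.005], [0.393, -0.512, -0.005]]
312 [[0.38, -0.234, 0.001], [0.375, -0.308, 0.005], [0.402, -0.5, -0.556], [0.404, -0.678, -0.748]]
325 [[0.348, -0.232, -0.001], [0.343, -0.306, 0.001], [0.337, -0.41, -0.001], [0.324, -0.456, 0.215]]
335 [[0.324, -0.23, 0.002], [0.314, -0.288, 0.214], [0.309, -0.375, 0.212], [0.304, -0.453, 0.218]]
350 [[0.288, -0.227, 0.004], [0.284, -0.286, 0.215], [0.279, -0.372, 0.216], [0.274, -0.449, 0.217]]
380 [[0.217, -0.222, 0.005], [0.225, -0.281, 0.217], [0.219, -0.366, 0.214], [0.215, -0.442, 0.219]]
400 [[0.102, -0.226, -0.748], [0.186, -0.278, 0.213], [0.181, -0.362, 0.217], [0.177, -0.438, 0.216]]
```

```bash
python3 -m crank '[[0.085,[0.002,0.01,-0.03],[0.8,-1.45,-11.2]],[0.085,[0.002,0.02,-0.035],[0.8,-1.45,-11.2]],[0.085,[0.002,0.04,-0.035],[0.8,-1.45,-11.2]],[0.085,[0.002,0.06,-0.035],[0.8,-1.45,-11.2]],[0.085,[0.002,0.08,-0.035],[0.8,-1.45,-11.2]],[0.085,[0.002,0.1,-0.035],[0.8,-1.45,-11.2]],[0.085,[0.002,0.1,-0.035],[0.8,-1.45,-11.2]],[0.085,[0.002,0.1,-0.035],[0.8,-1.45,-11.2]]]'; python3 -c "
from h import *
where(); plan([.4715,-.42,.24],95.1)"
```

```text
t: 13.87
eef_pos: [0.4436, -0.3001, 0.2922]
tool_rot: [0.877, 0.481, -0.0, -0.0]
ft_force: [0.4, 0.4, 0.4]
finger_gap: 0.995
finger_force: 0.0
t 13.87 pos [ 0.4436 -0.3001  0.2922] bearing 57.55 lean x 0.00 y -0.02 F [0.4 0.4 0.4] gap 0.995 q [ 0.3   0.21  0.28  1.79 -0.06  1.15  0.04]
shift [-0.0862  0.0879  0.0522] turn [-5.000e-03 -2.000e-03 -7.509e+00] t 13.87 q [ 0.3   0.21  0.28  1.79 -0.06  1.15  0.04]
```

```bash
python3 -m crank '[[0.085,[-0.086,0.088,0.05],[0,0,-7.5]],[0.085,[-0.086,0.088,0.05],[0,0,-7.5]],[0.085,[-0.086,0.088,0.05],[0,0,-7.5]],[0.085,[-0.086,0.088,0.05],[0,0,-7.5]],[0.085,[-0.086,0.088,0.05],[0,0,-7.5]],[0.085,[-0.086,0.088,0.05],[0,0,-7.5]],[0.085,[-0.086,0.088,0.05],[0,0,-7.5]],[0.085,[-0.086,0.088,0.05],[0,0,-7.5]]]'; python3 -c "
from h import *
where(); snap('wrist','w6')"
```

```text
t: 14.53
eef_pos: [0.472, -0.4182, 0.242]
tool_rot: [0.677, 0.736, 0.001, -0.0]
ft_force: [0.6, 0.5, -1.1]
finger_gap: 0.996
finger_force: 0.0
t 14.53 pos [ 0.472  -0.4182  0.242 ] bearing 94.78 lean x -0.07 y 0.05 F [ 0.6  0.5 -1.1] gap 0.996 q [ 0.53  0.43  0.2   1.61 -0.1   1.12  0.84]
```

View pics/w6.png

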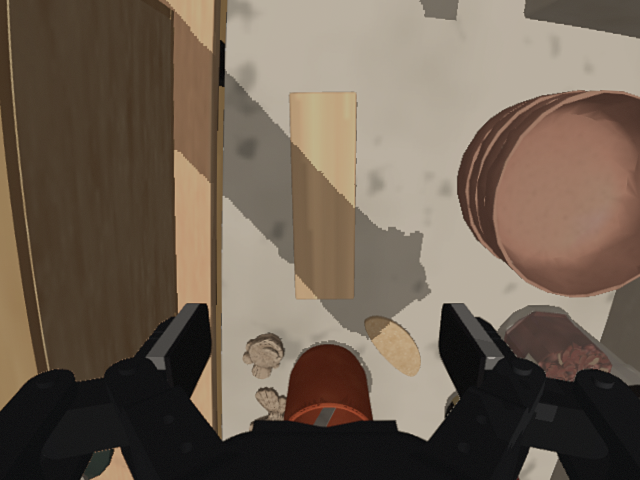

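The board spans pixels (290,92) to (354,299), clear of the pot at (560,190) and the mug at (330,400).

```bash
python3 - <<'E'
from h import *
f=np.load("pics/w6.npz"); p=f["p"]; s=dict(tool_rot=f["q"],eef_pos=f["e"])
g=cv2.cvtColor(p,cv2.COLOR_BGR2HSV)[...,1].astype(int)
m=np.zeros((480,640),np.uint8); m[80:312,275:372]=(g[80:312,275:372]>70); m=cv2.morphologyEx(m,cv2.MORPH_OPEN,np.ones((5,5)))
c=max(cv2.findContours(m,cv2.RETR_EXTERNAL,cv2.CHAIN_APPROX_NONE)[0],key=cv2.contourArea)
w=onplane("wrist",c.reshape(-1,2).astype(float),.018,s)[:,:2]; r=cv2.minAreaRect((w*1000).astype(np.float32)); print(r)
x,y=np.array(r[0])/1000; a=r[2]; 
if r[1][0]>r[1][1]: a-=90
print("centre",x,y,"yaw",a)
plan([x,y,.05],a+90); plan([x,y,.001],a+90)
E
```

```text
((471.74871826171875, -419.43182373046875), (59.74750518798828, 198.672119140625), 5.295424938201904)
centre 0.47174871826171877 -0.4194318237304687 yaw 5.295424938201904
shift [-0.0015 -0.0007  0.1921] turn [ 0.013 -0.012 -0.1  ] t 14.58 q [ 0.53  0.43  0.21  1.61 -0.1   1.12  0.84]
shift [-0.0016 -0.0007  0.2411] turn [ 0.013 -0.012 -0.1  ] t 14.58 q [ 0.53  0.43  0.21  1.61 -0.1   1.12  0.84]
```

```bash
python3 -m crank '[[0.085,[-0.001,0,0.04],[0,0,-0.1]],[0.085,[-0.0015,-0.0007,0.08],[0,0,-0.1]],[0.085,[-0.0015,-0.0007,0.12],[0,0,-0.1]],[0.085,[-0.0015,-0.0007,0.16],[0,0,-0.1]],[0.085,[-0.0015,-0.0007,0.19],[0,0,-0.1]],[0.085,[-0.0015,-0.0007,0.215],[0,0,-0.1]],[0.085,[-0.0015,-0.0007,0.23],[0,0,-0.1]],[0.085,[-0.0015,-0.0007,0.239],[0,0,-0.1]]]'; python3 -c "
from h import *
where(); plan([.4717,-.4194,.001],95.3)"
```

```text
t: 15.25
eef_pos: [0.4711, -0.4183, 0.0008]
tool_rot: [0.673, 0.74, 0.001, -0.001]
ft_force: [-0.4, -0.5, 0.3]
finger_gap: 0.995
finger_force: 0.0
t 15.25 pos [ 0.4711 -0.4183  0.0008] bearing 95.38 lean x -0.17 y -0.06 F [-0.4 -0.5  0.3] gap 0.995 q [ 0.57  0.73  0.15  1.74 -0.16  0.69  0.91]
shift [-0.0012  0.0005 -0.0002] turn [-0.013 -0.034  0.016] t 15.25 q [ 0.57  0.73  0.15  1.74 -0.16  0.69  0.91]
```

```bash
python3 -m crank '[[0,[-0.001,0,0],[0,0,0]],[0,[-0.001,0,0],[0,0,0]],[0,[-0.001,0,0],[0,0,0]],[0,[-0.001,0,0],[0,0,0]],[0,[-0.001,0,0],[0,0,0]],[0,[-0.001,0,0],[0,0,0]]]'; python3 -c "
from h import *
where(); plan([.4533,-.4184,.24],91.4)"
```

```text
t: 15.75
eef_pos: [0.4732, -0.4215, 0.0046]
tool_rot: [0.673, 0.74, 0.001, 0.002]
ft_force: [0.8, 0.5, 6.6]
finger_gap: 0.678
finger_force: 66.0
t 15.75 pos [ 0.4732 -0.4215  0.0046] bearing 95.39 lean x 0.06 y 0.20 F [0.8 0.5 6.6] gap 0.678 q [ 0.58  0.72  0.15  1.74 -0.16  0.69  0.91]
shift [ 0.0047 -0.0187 -0.2355] turn [0.04  0.012 0.797] t 15.75 q [ 0.58  0.72  0.15  1.74 -0.16  0.69  0.91]
```

```bash
python3 -m crank '[[0,[0,0,-0.02],[0,0,0]],[0,[0,0,-0.05],[0,0,0]],[0,[0,0,-0.085],[0,0,0]],[0,[0,0,-0.12],[0,0,0.2]],[0,[0,0,-0.16],[0,0,0.4]],[0,[0,-0.01,-0.2],[0,0,0.6]],[0,[0.0,-0.0187,-0.235],[0,0,0.8]],[0,[0.0,-0.0187,-0.235],[0,0,0.8]]]'; python3 -c "
from h import *
where(); plan([.4533,-.1204,.24],91.4)"
```

```text
t: 16.42
eef_pos: [0.4543, -0.4267, 0.2468]
tool_rot: [0.7, 0.714, 0.001, 0.007]
ft_force: [1.2, -1.1, -1.2]
finger_gap: 0.681
finger_force: 65.2
t 16.42 pos [ 0.4543 -0.4267  0.2468] bearing 91.19 lean x 0.47 y 0.60 F [ 1.2 -1.1 -1.2] gap 0.681 q [ 0.54  0.4   0.23  1.64 -0.1   1.1   0.82]
shift [0.3063 0.0054 0.0043] turn [ 0.12   0.094 -0.041] t 16.42 q [ 0.54  0.4   0.23  1.64 -0.1   1.1   0.82]
```

```bash
python3 -m crank '[[0,[0.02,0,0],[0,0,0]],[0,[0.06,0.002,0],[0,0,0]],[0,[0.1,0.003,0],[0.05,0.04,0]],[0,[0.14,0.004,0],[0.1,0.08,0]],[0,[0.18,0.005,0],[0.1,0.08,0]],[0,[0.22,0.005,0],[0.1,0.08,0]],[0,[0.26,0.005,0],[0.1,0.08,0]],[0,[0.285,0.005,0],[0.1,0.08,0]]]'; python3 -m crank '[[0,[0.01,0,0],[0,0,0]],[0,[0.019,0,0],[0,0,0]],[0,[0.019,0,0],[0,0,0]],[0,[0.019,0,0],[0,0,0]]]' ; python3 -c "
from h import *
where(); plan([.4533,-.1204,.24],91.4); snap('wrist','w7'); snap('top','t7')"
```

```text
t: 17.08
eef_pos: [0.4506, -0.1328, 0.2379]
tool_rot: [0.697, 0.717, 0.001, -0.006]
ft_force: [-0.4, -0.1, -1.9]
finger_gap: 0.678
finger_force: 65.1
t: 17.42
eef_pos: [0.4508, -0.1195, 0.2382]
tool_rot: [0.699, 0.715, -0.0, -0.005]
ft_force: [0.4, -0.5, -2.3]
finger_gap: 0.681
finger_force: 65.1
t 17.42 pos [ 0.4508 -0.1195  0.2382] bearing 91.33 lean x -0.43 y -0.43 F [ 0.4 -0.5 -2.3] gap 0.681 q [ 0.14  0.14  0.08  1.99 -0.02  1.02  0.25]
shift [-0.0009  0.0024 -0.0018] turn [-0.085 -0.087 -0.013] t 17.42 q [ 0.14  0.14  0.08  1.99 -0.02  1.02  0.25]
```

View pics/w7.png

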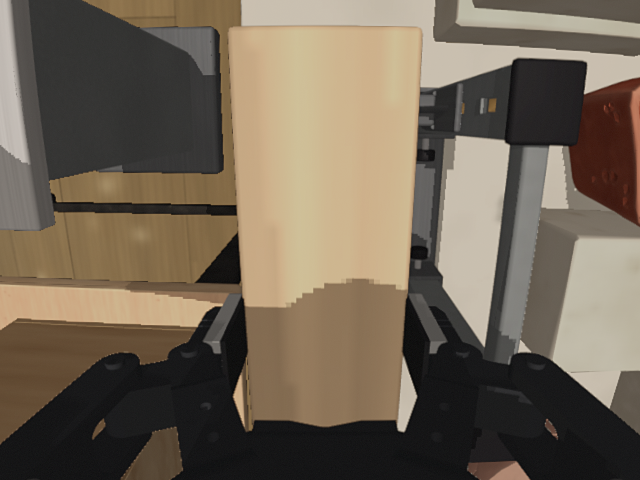

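The wrist view shows the board held squarely, its far end at v≈26 and edges at u≈230 to 420, with the left post top at (548,100).

```bash
python3 - <<'E'
from h import *
f=np.load("pics/w7.npz"); s=dict(tool_rot=f["q"],eef_pos=f["e"]); C=cloud("wrist",f["d"],s); d=f["d"]
g=cv2.cvtColor(f["p"],cv2.COLOR_BGR2GRAY).astype(int)
print(f["e"],[np.median(C[v,300:350],0).round(4).tolist() for v in (26,28,30,34,60,150,250)])
print([np.median(C[200,u-2:u+3],0).round(4).tolist() for u in (240,250,330,400,410)])
# left post top
print(np.median(C[70:130,520:575].reshape(-1,3),0), C[100,[514,580]].round(4).tolist(),C[[64,140],548].round(4).tolist())
E
```

```text
[ 0.45083878 -0.11954952  0.23823125] [[0.4488, -0.019, 0.2525], [0.4488, -0.0197, 0.2532], [0.4489, -0.0203, 0.2534], [0.4489, -0.0214, 0.2534], [0.4491, -0.0289, 0.2535], [0.4497, -0.0561, 0.2531], [0.4505, -0.0898, 0.2531]]
[[0.422, -0.073, 0.2532], [0.4255, -0.073, 0.2533], [0.4519, -0.0723, 0.2535], [0.4751, -0.0717, 0.2532], [0.4787, -0.0718, 0.2522]]
[ 0.53493146 -0.03562312  0.22575435] [[0.5219, -0.0365, 0.2255], [0.5484, -0.035, 0.226]] [[0.5336, -0.0226, 0.2257], [0.5376, -0.0509, 0.2261]]
```

```bash
python3 -m crank '[[0,[0,0.0024,0.015],[-0.08,-0.08,0]],[0,[0,0.0024,0.035],[-0.08,-0.08,0]],[0,[0,0.0024,0.055],[-0.08,-0.08,0]],[0,[0,0.0024,0.075],[-0.08,-0.08,0]],[0,[0,0.0024,0.09],[-0.08,-0.08,0]],[0,[0,0.0024,0.1],[-0.08,-0.08,0]],[0,[0,0.0024,0.106],[-0.08,-0.08,0]],[0,[0,0.0024,0.106],[-0.08,-0.08,0]]]'; python3 -c "
from h import *
where(); plan([.4533,-.119,.1217],91.4)"
```

```text
t: 18.18
eef_pos: [0.4516, -0.1182, 0.131]
tool_rot: [0.699, 0.715, -0.001, -0.002]
ft_force: [0.5, -0.1, -1.9]
finger_gap: 0.679
finger_force: 65.1
t 18.18 pos [ 0.4516 -0.1182  0.131 ] bearing 91.31 lean x -0.08 y -0.17 F [ 0.5 -0.1 -1.9] gap 0.679 q [ 0.14  0.29  0.07  2.1  -0.03  0.76  0.25]
shift [-0.0008  0.0017  0.0093] turn [-0.034 -0.017 -0.019] t 18.18 q [ 0.14  0.29  0.07  2.1  -0.03  0.76  0.25]
```

```bash
python3 -m crank '[[0,[-0.0008,0.0015,0.002],[0,0,0]],[0,[-0.0008,0.0015,0.004],[0,0,0]],[0,[-0.0008,0.0015,0.006],[0,0,0]],[0,[-0.0008,0.0015,0.0075],[0,0,0]],[0,[-0.0008,0.0015,0.0075],[0,0,0]],[0,[-0.0008,0.0015,0.0075],[0,0,0]]]'; python3 -c "
from h import *
where()"
```

```text
t: 18.68
eef_pos: [0.4539, -0.1182, 0.1248]
tool_rot: [0.698, 0.716, 0.0, -0.001]
ft_force: [0.2, -0.4, -2.1]
finger_gap: 0.683
finger_force: 65.1
t 18.68 pos [ 0.4539 -0.1182  0.1248] bearing 91.40 lean x -0.07 y -0.03 F [ 0.2 -0.4 -2.1] gap 0.683 q [ 0.14  0.3   0.07  2.1  -0.03  0.75  0.25]
```

Step down by feel to contact.

```bash
python3 -m crank '[[0,[0,0,0.001],[0,0,0]],[0,[0,0,0.002],[0,0,0]],[0,[0,0,0.0025],[0,0,0]],[0,[0,0,0.0025],[0,0,0]]]'; python3 -m crank '[[0,[0,0,0.0005],[0,0,0]],[0,[0,0,0.001],[0,0,0]],[0,[0,0,0.001],[0,0,0]]]'
```

```text
t: 19.02
eef_pos: [0.4538, -0.1182, 0.1221]
tool_rot: [0.698, 0.716, 0.0, -0.001]
ft_force: [-0.6, 0.4, -2.0]
finger_gap: 0.681
finger_force: 65.1
t: 19.27
eef_pos: [0.4539, -0.1183, 0.1215]
tool_rot: [0.699, 0.716, 0.0, -0.001]
ft_force: [-2.1, -0.3, 4.4]
finger_gap: 0.679
finger_force: 65.6
```

```bash
python3 -m crank '[[0,[0,0,-0.0006],[0,0,0]],[0.076,[0,0,-0.0006],[0,0,0]],[0.076,[0,0,-0.0006],[0,0,0]],[0.076,[0,0,-0.0006],[0,0,0]],[0.076,[0,0,-0.01],[0,0,0]],[0.076,[0,0,-0.03],[0,0,0]],[0.076,[0,0,-0.07],[0,0,0]],[0.076,[0,0,-0.11],[0,0,0]]]'; python3 -m crank '[[0.076,[0.03,-0.03,-0.035],[0,0,0]],[0.076,[0.05,-0.05,-0.07],[0,0,0]],[0.076,[0.08,-0.06,-0.1],[0,0,0]],[0.076,[0.12,-0.06,-0.1],[0,0,0]],[0.076,[0.16,-0.06,-0.1],[0,0,0]],[0.076,[0.2,-0.06,-0.1],[0,0,0]],[0.076,[0.24,-0.06,-0.1],[0,0,0]],[0.076,[0.24,-0.06,-0.1],[0,0,0]]]'; python3 - <<'E'
from h import *
where(); s,p,d=snap("top","t8"); C=cloud("top",d); z=C[...,2]
hsv=cv2.cvtColor(p,cv2.COLOR_BGR2HSV)
m=np.zeros((480,640),np.uint8); m[215:320,215:350]=((hsv[...,1]>60)&(abs(z-.137)<.012))[215:320,215:350]
c=max(cv2.findContours(m,cv2.RETR_EXTERNAL,cv2.CHAIN_APPROX_NONE)[0],key=cv2.contourArea)
w=onplane("top",c.reshape(-1,2).astype(float),.137)[:,:2]; print(cv2.minAreaRect((w*1000).astype(np.float32)))
q=C[m>0]; A=np.c_[q[:,:2],np.ones(len(q))]; k=np.linalg.lstsq(A,q[:,2],rcond=None)[0]; print("plane",k,np.median(q[:,2]))
cv2.imwrite("pics/t8c.png",cv2.resize(p[150:340,140:460],None,fx=2.5,fy=2.5,interpolation=cv2.INTER_CUBIC))
E
```

```text
t: 19.93
eef_pos: [0.4525, -0.1182, 0.2319]
tool_rot: [0.698, 0.716, -0.001, -0.002]
ft_force: [1.2, 0.5, 0.8]
finger_gap: 0.889
finger_force: 0.0
t: 20.6
eef_pos: [0.3871, 0.1272, 0.3329]
tool_rot: [0.695, 0.719, 0.002, -0.001]
ft_force: [0.1, -0.1, 0.1]
finger_gap: 0.892
finger_force: 0.0
t 20.60 pos [0.3871 0.1272 0.3329] bearing 91.92 lean x -0.24 y 0.09 F [ 0.1 -0.1  0.1] gap 0.892 q [-0.13 -0.07 -0.24  1.98 -0.02  1.22 -0.33]
((452.8894348144531, -119.22023010253906), (60.86909484863281, 198.99588012695312), 1.2795045375823975)
plane [0.00903008 0.0091922  0.13172833] 0.1348017535999465
```

View pics/t8c.png

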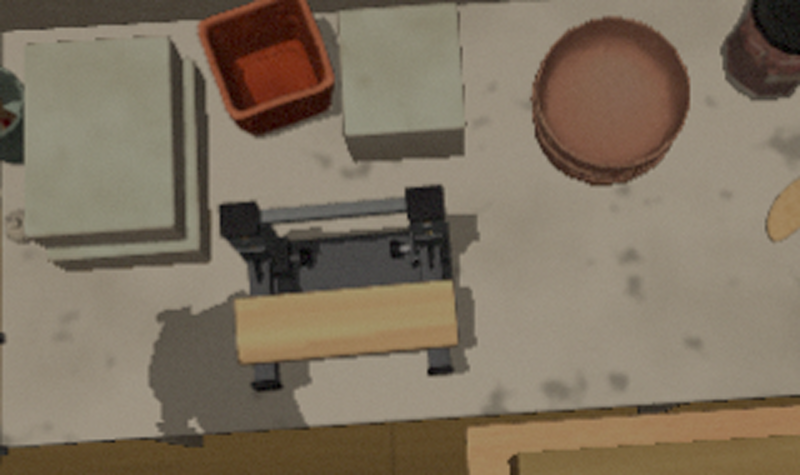

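```bash
python3 - <<'E'
from h import *
f=np.load("pics/t8.npz"); C=cloud("top",f["d"]); z=C[...,2]
m=(abs(z)<.006); m[:,:150]=0; m[:,450:]=0; m[:180]=0; m[306:]=0
q=C[m]; A=np.c_[q[:,:2],np.ones(len(q))]; print("bench",np.linalg.lstsq(A,q[:,2],rcond=None)[0],m.sum())
for n,c,r in (("L",(140+266/2.5,150+383/2.5),4),("R",(140+440/2.5,150+370/2.5),4),("bdL",(140+262/2.5,150+330/2.5),5),("bdR",(140+435/2.5,150+320/2.5),5)):
    u,v=map(round,c); w=C[v-r:v+r+1,u-r:u+r+1].reshape(-1,3); w=w[w[:,2]>.09]; print(n,len(w),np.median(w,0).round(4),np.percentile(w[:,2],[75,90]).round(4))
E
```

```text
bench [ 0.001023   -0.00024268 -0.00047949] 21274
L 68 [ 0.4061 -0.0419  0.1186] [0.126  0.1281]
R 55 [ 0.4076 -0.1999  0.1165] [0.1223 0.1248]
bdL 121 [ 0.451  -0.0438  0.1355] [0.1369 0.1379]
bdR 121 [ 0.4498 -0.2     0.1339] [0.1354 0.1373]
```

```bash
python3 -c "
from cell import job_done
print(job_done())"
```

```text
the job is handed in; nothing more can be done
None
```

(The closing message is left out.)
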